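Hang the wrench plumb in the tool rack

TASK

Pick the adjustable wrench up off the bench by its head and lift it clear; ease your grip little by little until it has swung down and hangs plumb and still between your fingers, head up, then grip it firmly again. Hang it by its head in the red rack's fork, let go, and swing the yellow keeper bar fully shut across the fork's mouth. Leave the tape roll, bucket, can and hammer where they are.

Things in the scene. Friction and masses are not known exactly. Their poses are not given: they have to be found in the camera images.
- wrench: Loose steel adjustable wrench, 193 mm long, about 0.3 kg, lying flat. Local x: handle to head. Origin: on its underside at the shoulder (where handle meets head). Head x 0 to 62 mm, 50 mm wide (y), 18 mm thick (z), flat parallel sides, solid to x 40, then two jaws 18 mm apart. Handle x 0 to -131 mm, 20 wide, 12 thick, with an 18 mm thick, 22 mm wide round eye at its end. Centre of mass about x -34 mm.
- wrench_head (a point): Head centre, 26 mm from the shoulder, 9 mm above the bench at the start. Grip here across the width, on two round brass bosses (14 mm diameter, 55 mm over both). At 40 N the wrench stays as held. Eased step by step over some 5 s from 15 to about 4 N per pad it pivots slowly until plumb within 0.15 rad, sliding little; eased at once to 5 N it slides 20 mm, at 3 N it falls.
- wrench_shoulder (a point): Centre of the shoulder (underside of the head when the wrench hangs): between head and handle, mid-thickness.
- wrench_foot (a point): Free end of the handle, 131 mm from the shoulder, mid-thickness.
- rack: Red steel rack fixed to the bench. Origin: on the bench below the slot centre. Base plate 10 mm high (x -50 to 120, y +-55 mm) and a post at x 69 to 91 mm carry a level fork, top 150 mm up: two prongs 14 thick, 16 wide, x -51 to 30 mm, 30 mm wide slot between, closed at x 30, mouth to local -x. Only the keeper stands higher than the fork.
- rack_slot (a point): Middle of the slot at the height of the fork's top (150 mm). Hung, the wrench's handle is in the slot here, its 20 mm width across the slot (y), and the shoulder rests on both prongs. Axes as the rack: -x points out through the mouth, y across the slot.
- keeper (a joint): Angle (rad) of the yellow keeper bar on its vertical hinge: 0 = shut across the mouth (against its stop), grows as it opens, to 2.9; starts 2.2 to 2.7, clear of the mouth. It stays where it is left; about 1 N on its peg moves it.
- keeper_hinge (a point): Keeper's vertical hinge axis at the height of the fork's top, at rack x -37, y +40 mm. From here the bar points along rack -y at angle 0, -x at 1.57, +y at 3.14 (opening is clockwise seen from above). The bar is 10 mm wide and lies 2 to 10 mm above the fork's top.
- keeper_peg (a point): Upright yellow push peg on the keeper, 12 mm diameter, 70 mm from the hinge axis, reaching from the bar to 46 mm above the fork's top; this point is on its axis 30 mm above the fork's top.
- tape: Yellow tape roll, 90 mm diameter, 45 mm high, on its flat side; a bystander. Origin: centre of its underside.
- bucket: Metal bucket, 150 mm diameter, 130 mm high; a bystander. Origin: centre of its underside.
- can: Blue can, 70 mm diameter, 110 mm high; a bystander. Origin: centre of its underside.
- hammer: Hammer lying on the bench along its local x, 260 mm long, 26 mm high, head 88 mm wide at +x; a bystander. Origin: on the bench below its middle.
Mind the look-alikes: they are no part of the job. What is shaped like the wrench but orange or turquoise is not meant.

How it is judged (in metres and radians):
On the way, in this order (a step that is already met when the one before it is completed fails the run):
1. the wrench hangs plumb and still in eased fingers, head up, clear of the bench (angle between wrench's own x axis and vertical below 0.25 rad and angular speed of wrench below 0.5 rad/s and height (world z) of wrench_foot above 0.01 m and contact force between the fingers and wrench between 0.5 and 24 N), for 0.2 s.
2. it is gripped firmly again, still plumb and clear of the bench (angle between wrench's own x axis and vertical below 0.3 rad and height (world z) of wrench_foot above 0.01 m and contact force between the fingers and wrench above 24 N), for 0.2 s.
3. the wrench hangs by its head in the rack's fork, let go (angle between wrench's own x axis and vertical below 0.12 rad and horizontal distance between wrench_shoulder and rack_slot below 0.027 m and z of wrench_shoulder in the frame of rack_slot between -0.004 and 0.004 m and value of joint keeper above 0.3 rad and contact force between the fingers and wrench below 0.1 N), for 0.2 s.
At the end, for the whole second after the job is handed in: The wrench hangs plumb, head up, in the fork (shoulder within 4 mm of the fork's top in height and 27 mm of the slot centre, tilt under 0.12 rad), at rest and released; the keeper is shut to within 0.15 rad; the four bystanders are within 30 mm of their starts (angle between wrench's own x axis and vertical below 0.12 rad and horizontal distance between wrench_shoulder and rack_slot below 0.027 m and z of wrench_shoulder in the frame of rack_slot between -0.004 and 0.004 m and value of joint keeper below 0.15 rad and linear speed of wrench below 0.02 m/s and contact force between the fingers and wrench below 0.1 N and distance of each of tape, bucket, can, hammer from where it was at the start of the episode below 0.03 m); the robot touches nothing.
It fails at once if the tape is pushed or knocked out of its place (30 mm) (distance of tape from where it was at the start of the episode above 0.03 m).
It fails at once if the bucket is pushed or knocked out of its place (30 mm) (distance of bucket from where it was at the start of the episode above 0.03 m).
It fails at once if the can is pushed or knocked out of its place (30 mm) (distance of can from where it was at the start of the episode above 0.03 m).
It fails at once if the hammer is pushed or knocked out of its place (30 mm) (distance of hammer from where it was at the start of the episode above 0.03 m).
It also fails if it takes over 72 s, if anything falls off the work surface, if the arm or the gripper's body presses on something with over 40 N, if the wrist force passes 120 N, or if a joint passes its speed limit or range.

ROBOT

A 6-joint arm with a two-finger parallel gripper is mounted at the origin on the work surface. World frame = base frame: x ahead of the robot, y to its left, z up, the work surface at z = 0. Lengths are in mm, angles in rad, forces in N, time in s.
With the tool pointing down it reaches from about 375 to 975 mm from the base axis. Payload 3.8 kg.
Tool frame: the origin (TCP) lies at the very end of the fingers, on their centre line; the grasp point (between the pads) lies 19 mm behind it (env.hold_point_z is the distance from the TCP to the grasp point, in mm); x points along the fingers, z is the direction in which the jaws open and shut, and the axes are right-handed (so a half turn about x gives the same grasp; the last joint's range is limited). The gripper opens to 88 mm and grips with 3 to 60 N. Pads are 18 mm wide; open, the fingers measure 123 mm over their backs; the gripper's body (75 mm by 187 mm) begins 45 mm behind the grasp point.
Start: joints at [-1.214, 0.264, 1.604, -0, 1.274, -0.037], TCP at [258.992, -623.331, 238.706] pointing down, gripper open.
Joint ranges: [-2.63, 2.63], [-0.94, 2.18], [0.31, 2.57], [-1.31, 4.45], [0, 2.66], [-2.55, 2.55]. Speed limits (rad/s): [2.57, 2.57, 3.14, 3.14, 3.14, 3.14].

INTERFACE

Orientations are given as a rotation vector (axis times angle).
In Python, from workcell import env gives the robot as it stands. The module is installed in compiled form; this text tells all that it offers.
- The arm moves only by the tool apply_moves, never from a script. Its argument "targets" is a list that holds one entry, the list of rows, each a list of 4 numbers: the shift along the tool's x, y, z in cm, then the turn about the tool's x in degrees. In form: [[[x, y, z, yaw], ...]]. A call has 1 to 8 rows; each row shifts and turns the commanded pose from where the row before left it, along the tool's axes as they then stand; what a row does not reach is not made up. A row lasts 1/10 s, in which the tool goes at most 50 mm and 8.59 degrees, less where a joint would pass 70% of its speed; a pose out of reach is approached as far as the arm can. A call with a gripper value outside its range is refused whole. "gripper" is the closure, from -1 (fully open) to 1 (shut), set as the call begins (left out, the last holds). The fingers move at their own pace and stop on an object; "grip_force" is the grip in N (left out, the last holds). Time passes only in rows, so rows that do not move let the fingers close. It gives the time, the measured TCP pose, the force and the opening at its end, in the units of the state.
- env.observe(): the state, without advancing time (a new reading comes with each control period).
- env.get_image(name): name is "side" or "top"; returns the picture (400x640x3 uint8, red, green, blue); there is no depth.
- env.get_calibration(name): a dict with "camera_matrix" (3x3 intrinsics, pixels), "xyz" and "attitude" of the camera in the world. Camera axes: x right, y up, looking along -z (the intrinsics and any distortion apply to the point x, -y, -z); pixel columns grow to the right and rows downward; lengths in mm; the calibration is good to about 2 mm. A picture is of the moment at which its call begins. get_calibration takes no time and is no camera call.
- env.finish_job(): hands the job in, once; it reports no verdict.
Trained networks look in the newest picture that a camera, given by its name, has taken for a name from the list of things; names that differ only in an ending like _2 or _b are one class to them, and where a whole thing is asked for, a point or a joint stands for the part that bears it (a point fixed in the world has none). Each returns a list of dicts, best first, with "conf" (0 to 1); they miss things now and then, are a little off and sometimes report something else, mostly with a low value. They report only what shows in the picture. A call takes as long as a camera call. They do not tell look-alikes from the thing itself.
- env.cut_out(camera, target): "region" (400x640 bool, what is visible of it).
- env.spot_point(camera, target): "point" ([x, y, z] in mm, in the coordinates of the camera as it stood for that picture, good to about 4 mm: a listed point, or the origin of a listed thing).
The state is a dict: "t": time; "joints": joint angles; "dq": joint speeds; "effort": joint torques, N m; "eef_pos": TCP position; "tcp_rot": TCP orientation; "ft_force": force on the tool from outside, world axes, zero at the start; "moment": the same for the moment, N m; "gripper_width": opening from 0.0 (shut) to 1.0 (fully open).
Only numpy, scipy, OpenCV 4.12 (cv2) and the standard library are available. Lean on these libraries where they do the work, as an engineer would, in place of code of your own. Each camera call takes 0.05 s, during which the arm holds its last target.

## Working session

There is one attempt and no reset: what is moved stays moved. The work goes in short steps, Python scripts to look and compute and a tool call to move; the robot and the scene stay as the last step left them, time stands still between calls to the robot, and variables do not carry over. Pictures are saved under pics/ and viewed, and the job is handed in when it is done.

Besides the shell and the picture viewer there is one more tool, called by a JSON object that holds its "api" and its "payload", one argument or row to a line. apply_moves: Moves the arm, as the interface text tells. Its arguments: {"type":"object","properties":{"targets":{"type":"array","items":{"type":"array","items":{"type":"array","items":{"type":"number"}}}},"gripper":{"type":"number"},"grip_force":{"type":"number"}},"required":["targets"]}

```bash
mkdir -p pics; ls
python3 - <<'E'
from workcell import env
import cv2,numpy as np
s=env.observe();print(s)
for n in("side","top"):
    im=env.get_image(n);cv2.imwrite(f"pics/{n}0.png",im[:,:,::-1]);c=env.get_calibration(n);print(n,c)
    for t in("wrench","wrench_head","wrench_shoulder","wrench_foot","rack","rack_slot","keeper_hinge","keeper_peg","tape","bucket","can","hammer"):
        try:
            for r in env.spot_point(n,t):print(t,np.round(r["point"],1),round(r["conf"],2))
        except Exception as e:print(t,e)
E
```

```text
pics
{'t': 0.0, 'joints': array([-1.21384844e+00,  2.64717653e-01,  1.60535212e+00, -4.23660815e-06,
        1.27369375e+00, -3.68976811e-02]), 'dq': array([-0.00145439, -0.00046267,  0.00054742, -0.00130893,  0.00117303,
        0.00086379]), 'effort': array([ 3.99461089e-05, -5.02108884e+01, -3.56878531e+01,  7.27038318e-02,
        2.93858733e-02, -2.03068603e-04]), 'eef_pos': array([ 258.77960213, -622.66585007,  237.42373562]), 'tcp_rot': array([ 0.91565871,  1.37197114, -0.91357021]), 'ft_force': array([ 0.05294846, -0.75729562,  0.8515148 ]), 'moment': array([-0.01474003, -0.01851291, -0.01454356]), 'gripper_width': 1.0031098211680085}
side {'camera_matrix': array([[466.76121199,   0.        , 320.42960039],
       [  0.        , 466.76121199, 196.68343216],
       [  0.        ,   0.        ,   1.        ]]), 'xyz': array([  34.9303568 ,  915.59969343, 1267.437767  ]), 'attitude': array([ 0.26445948, -0.95449848, -2.47885816])}
wrench [  -33.9   168.5 -1870.7] 0.86
wrench [   65.2    66.2 -1771.8] 0.69
wrench [   96.6  -316.9 -1422.1] 0.6
wrench [  317.4    52.  -1754.5] 0.58
[... 1637 characters left out ...]
er [  202.6    49.3 -1382.2] 0.8
wrench_shoulder [  312.   -176.9 -1342.1] 0.73
wrench_shoulder [  200.     47.8 -1385.4] 0.73
wrench_shoulder [  277.9   205.8 -1402.2] 0.67
wrench_foot [  149.5   -70.2 -1366.2] 0.9
wrench_foot [  219.   -273.1 -1334.8] 0.78
wrench_foot [  254.7   334.9 -1417.6] 0.7
wrench_foot [ -298.6  -340.6 -1334.5] 0.61
rack [ -205.6   -21.1 -1386.8] 0.7
rack_slot [-2.1380e+02  1.0000e+00 -1.2382e+03] 0.93
keeper_hinge [ -243.4   -45.  -1229.6] 0.81
keeper_peg [ -265.7  -109.2 -1192. ] 0.68
tape [  -10.5   -49.5 -1382.2] 0.71
tape [  200.6    49.  -1383.4] 0.67
bucket [   44.7   216.4 -1414.4] 0.58
can [ -495.6   -10.9 -1393.7] 0.65
hammer [  510.4   -52.7 -1371.1] 0.98
```

View pics/top0.png

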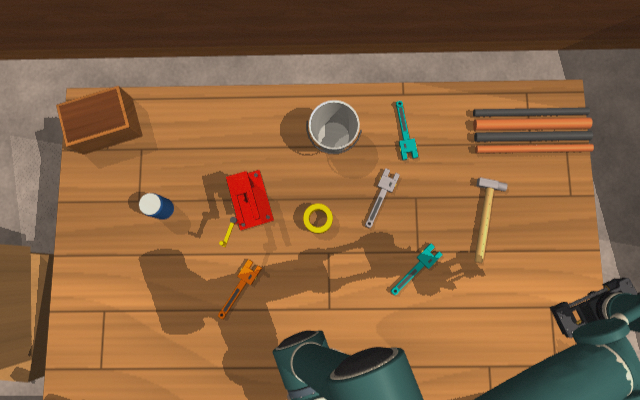

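View pics/side0.png

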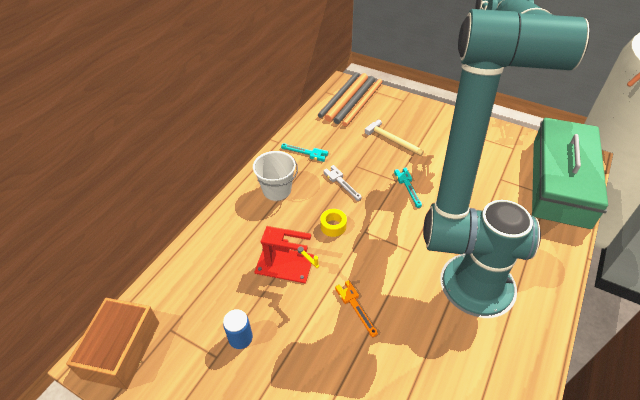

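```bash
cat > h.py <<'E'
from workcell import env
import cv2,numpy as np
from scipy.spatial.transform import Rotation as R
def cam(n):
    c=env.get_calibration(n);return c["camera_matrix"],R.from_rotvec(c["attitude"]).as_matrix(),np.array(c["xyz"])
def c2w(n,p):
    K,A,t=cam(n);return A@np.array(p)+t
def w2p(n,P):
    K,A,t=cam(n);q=A.T@(np.array(P,float)-t);q=q*[1,-1,-1];u=K@q;return u[:2]/u[2]
def p2w(n,uv,z):
    K,A,t=cam(n);d=np.linalg.solve(K,[uv[0],uv[1],1.])*[1,-1,-1];d=A@d;return t+d*(z-t[2])/d[2]
def spots(n,t,lo=0.3):
    return [(np.round(c2w(n,r["point"]),1),round(r["conf"],2)) for r in env.spot_point(n,t) if r["conf"]>lo]
def tool():
    s=env.observe();return s,R.from_rotvec(s["tcp_rot"]).as_matrix()
E
python3 - <<'E'
from h import *
s,M=tool();print(M)
for n in("side","top"):
    for t in("wrench_head","wrench_shoulder","wrench_foot","rack","rack_slot","keeper_hinge","keeper_peg","tape","bucket","can","hammer"):
        for p,c in spots(n,t): print(n,t,p,c,np.round(w2p(n,p)))
E
```

```text
[[-2.10060090e-05  9.23476679e-01  3.83654563e-01]
 [ 5.52185450e-05  3.83654564e-01 -9.23476677e-01]
 [-9.99999998e-01  1.78628737e-06 -5.90520897e-05]]
side wrench_head [343.4 234.6   6.8] 0.93 [346. 293.]
side wrench_head [ 619.8 -199.4    5.5] 0.67 [334. 175.]
side wrench_head [ 382.5 -316.3   11.9] 0.63 [404. 176.]
side wrench_head [ 733.6 -271.     8.3] 0.62 [317. 154.]
side wrench_shoulder [319.9 243.7   9.5] 0.91 [352. 298.]
side wrench_shoulder [ 599.6 -191.5    5.3] 0.69 [337. 178.]
side wrench_shoulder [ 365.6 -300.1    5. ] 0.58 [406. 182.]
side wrench_shoulder [ 761.1 -266.6    8.3] 0.55 [310. 152.]
side wrench_foot [ 479.7 -134.4    8.3] 0.78 [359. 199.]
side wrench_foot [ 275.9 -207.1   12.9] 0.75 [420. 205.]
side wrench_foot [ 884.7 -246.     9. ] 0.7 [281. 145.]
side rack [535.3 224.1   0.8] 0.84 [295. 267.]
side rack [ 594.8 -190.7    7.3] 0.64 [338. 178.]
side rack_slot [537.9 223.3 149.3] 0.8 [291. 238.]
side keeper_hinge [490.6 250.3 150.4] 0.83 [300. 251.]
side keeper_peg [422.5 271.9 180.5] 0.65 [317. 259.]
side tape [503.4  16.3   1.1] 0.6 [334. 226.]
side buc
[... 694 characters left out ...]
    7.4] 0.67 [406. 140.]
top wrench_foot [ 479.6 -138.6    5.6] 0.9 [368. 227.]
top wrench_foot [ 273.5 -205.9    6.6] 0.78 [391. 294.]
top wrench_foot [ 886.7 -248.2   11. ] 0.7 [398. 100.]
top wrench_foot [212.1 312.4   5.5] 0.61 [221. 316.]
top rack [534.8 216.1  -2. ] 0.7 [254. 211.]
top rack_slot [535.5 221.9 148.3] 0.93 [244. 204.]
top keeper_hinge [489.1 252.  150.7] 0.81 [233. 220.]
top keeper_peg [420.4 274.5 179.1] 0.68 [222. 244.]
top tape [504.   21.4  -4.7] 0.71 [316. 220.]
top tape [ 599.4 -190.9    4.8] 0.67 [383. 189.]
top bucket [ 7.712e+02 -3.670e+01  6.000e-01] 0.58 [333. 137.]
top can [549.  506.1  -2.7] 0.65 [163. 208.]
top hammer [ 493.8 -499.6   -2.5] 0.98 [483. 221.]
```

The grey wrench is at about (385,188) px in the top view, with its head up and to the right. The red rack is at (244,204), with the keeper open at (225,235). Next I'll refine both poses by overlaying models on the pictures.

```bash
cat > fit.py <<'E'
from h import *
from scipy.optimize import minimize
def rect(x0,x1,y0,y1,z):return [[x0,y0,z],[x1,y0,z],[x1,y1,z],[x0,y1,z]]
def place(P,q):
    c,s=np.cos(q[2]),np.sin(q[2]);P=np.array(P,float);return np.c_[q[0]+c*P[:,0]-s*P[:,1],q[1]+s*P[:,0]+c*P[:,1],P[:,2]]
def box(x0,x1,y0,y1,z0,z1):return np.array(rect(x0,x1,y0,y1,z0)+rect(x0,x1,y0,y1,z1))
an=np.linspace(0,2*np.pi,20)
eye=np.array([[-131+11+11*np.cos(a),11*np.sin(a),z] for a in an for z in(0,18)])
bos=box(19,33,-27.5,27.5,2,16)
W=[box(0,40,-25,25,0,18),box(40,62,-25,-9,0,18),box(40,62,9,25,0,18),box(-125,0,-10,10,3,15),eye,bos]
def mask(n,parts,q,S=4):
    m=np.zeros((400*S,640*S),np.uint8)
    for p in parts:
        uv=np.array([w2p(n,x) for x in place(p,q)])
        h=cv2.convexHull(((uv+0.5)*S).astype(np.float32)).astype(np.int32);cv2.fillConvexPoly(m,h,1)
    return cv2.resize(m.astype(np.float32),(640,400),interpolation=cv2.INTER_AREA)
E
python3 - <<'E'
from fit import *
q0=[599.6,-192,np.arctan2(-55.6,120)]
regs={}
for n in("side","top"):
    env.get_image(n)
    im=cv2.imread(f"pics/{n}0.png")
    best=None
    for r in env.cut_out(n,"wrench"):
        m=r["region"].astype(np.float32);k=mask(n,W,q0);iou=np.minimum(m,k).sum()/np.maximum(m,k).sum()
        print(n,r["conf"],m.sum(),round(iou,2))
        if best is None or iou>best[0]:best=(iou,m)
    regs[n]=best[1]
np.savez("regs.npz",**regs)
for use in(["top"],["side"],["top","side"]):
    f=lambda q:sum(np.abs(cv2.GaussianBlur(mask(n,W,[q[0],q[1],q[2]/100]),(0,0),1)-cv2.GaussianBlur(regs[n],(0,0),1)).sum() for n in use)
    s=minimize(f,[q0[0],q0[1],q0[2]*100],method="Nelder-Mead",options=dict(initial_simplex=np.array([q0[0],q0[1],q0[2]*100])+np.array([[0,0,0],[8,0,0],[0,8,0],[0,0,8]]),maxiter=60))
    q=s.x*[1,1,.01];print(use,q.round(3),s.fun,f([q0[0],q0[1],q0[2]*100]),"head",place([[26,0,9]],q))
for n in("side","top"):
    im=cv2.imread(f"pics/{n}0.png");
    uv=w2p(n,[*q[:2],9]).astype(int);
    ms=(mask(n,W,q)>.5).astype(np.uint8)
    y,x=uv[1]-50,uv[0]-66
    big=cv2.resize(im[y:y+100,x:x+132],None,fx=6,fy=6,interpolation=cv2.INTER_CUBIC)
    mb=cv2.resize(ms[y:y+100,x:x+132],None,fx=6,fy=6,interpolation=cv2.INTER_NEAREST)
    cs,_=cv2.findContours(mb,cv2.RETR_EXTERNAL,cv2.CHAIN_APPROX_NONE);cv2.drawContours(big,cs,-1,(0,255,0),1)
    cv2.imwrite(f"pics/w_{n}.png",big)
# rack overlay
c=np.array([536.7,222.6]);
for n in("side","top"):
    im=cv2.imread(f"pics/{n}0.png");uv=w2p(n,[*c,100]).astype(int);y,x=uv[1]-50,uv[0]-66
    big=cv2.resize(im[y:y+100,x:x+132],None,fx=6,fy=6,interpolation=cv2.INTER_CUBIC)
    for P in(rect(-51,30,15,31,150),rect(-51,30,-31,-15,150),rect(-50,120,-55,55,10)):
        pts=np.array([(w2p(n,X)+.5-[x,y])*6 for X in place(P,[*c,np.radians(15.7)])]).astype(int)
        cv2.polylines(big,[pts],True,(0,255,0),1)
    cv2.imwrite(f"pics/r_{n}.png",big)
E
```

```text
side 0.9 313.0 0.0
side 0.85 354.0 0.85
side 0.85 350.0 0.0
side 0.74 615.0 0.0
top 0.92 601.0 0.0
top 0.87 564.0 0.0
top 0.66 553.0 0.81
top 0.55 448.0 0.0Traceback (most recent call last):
  File "<stdin>", line 16, in <module>
    res = _minimize_neldermead(fun, x0, args, callback, bounds=bounds,
                               **options)
    fxr = func(xr)
    fx = function(np.copy(x), *(wrapper_args + args))
  File "<stdin>", line 15, in <lambda>
  File "<stdin>", line 15, in <genexpr>
  File "fit.py", line 14, in mask
    uv=np.array([w2p(n,x) for x in place(p,q)])
                 ~~~^^^^^
  File "h.py", line 9, in w2p
    K,A,t=cam(n);q=A.T@(np.array(P,float)-t);q=q*[1,-1,-1];u=K@q;return u[:2]/u[2]
          ~~~^^^
  File "h.py", line 5, in cam
    c=env.get_calibration(n);return c["camera_matrix"],R.from_rotvec(c["attitude"]).as_matrix(),np.array(c["xyz"])
ValueError: time passes only in moves, steps and waits
```

```bash
sed -i 's/^def cam(n):/import functools\n@functools.lru_cache(None)\ndef cam(n):/' h.py
cat > a.py <<'E'
from fit import *
regs=np.load("regs.npz")
q0=[599.6,-192,np.arctan2(-55.6,120)]
for use in(["top"],["side"],["top","side"]):
    f=lambda q:sum(np.abs(cv2.GaussianBlur(mask(n,W,[q[0],q[1],q[2]/100]),(0,0),1)-cv2.GaussianBlur(regs[n],(0,0),1)).sum() for n in use)
    s=minimize(f,[q0[0],q0[1],q0[2]*100],method="Nelder-Mead",options=dict(initial_simplex=np.array([q0[0],q0[1],q0[2]*100])+np.array([[0,0,0],[8,0,0],[0,8,0],[0,0,8]]),maxiter=60))
    q=s.x*[1,1,.01];print(use,q.round(3),s.fun,f([q0[0],q0[1],q0[2]*100]),"head",place([[26,0,9]],q))
for n in("side","top"):
    im=cv2.imread(f"pics/{n}0.png");
    uv=w2p(n,[*q[:2],9]).astype(int);
    ms=(mask(n,W,q)>.5).astype(np.uint8)
    y,x=uv[1]-50,uv[0]-66
    big=cv2.resize(im[y:y+100,x:x+132],None,fx=6,fy=6,interpolation=cv2.INTER_CUBIC)
    mb=cv2.resize(ms[y:y+100,x:x+132],None,fx=6,fy=6,interpolation=cv2.INTER_NEAREST)
    cs,_=cv2.findContours(mb,cv2.RETR_EXTERNAL,cv2.CHAIN_APPROX_NONE);cv2.drawContours(big,cs,-1,(0,255,0),1)
    cv2.imwrite(f"pics/w_{n}.png",big)
c=np.array([536.7,222.6]);
for n in("side","top"):
    im=cv2.imread(f"pics/{n}0.png");uv=w2p(n,[*c,100]).astype(int);y,x=uv[1]-50,uv[0]-66
    big=cv2.resize(im[y:y+100,x:x+132],None,fx=6,fy=6,interpolation=cv2.INTER_CUBIC)
    for P in(rect(-51,30,15,31,150),rect(-51,30,-31,-15,150),rect(-50,120,-55,55,10)):
        pts=np.array([(w2p(n,X)+.5-[x,y])*6 for X in place(P,[*c,np.radians(15.7)])]).astype(int)
        cv2.polylines(big,[pts],True,(0,255,0),1)
    cv2.imwrite(f"pics/r_{n}.png",big)
E
python3 a.py
python3 - <<'E'
import cv2,numpy as np
a=[cv2.resize(cv2.imread(f"pics/{k}.png"),(400,300)) for k in("w_top","w_side")]
b=[cv2.resize(cv2.imread(f"pics/{k}.png"),(400,300)) for k in("r_top","r_side")]
cv2.imwrite("pics/mont.png",np.vstack([np.hstack(a),np.hstack(b)]))
E
```

```text
['top'] [ 5.97435e+02 -1.93132e+02 -4.28000e-01] 71.30379486083984 111.28271 head [[ 621.09024114 -203.92117294    9.        ]]
['side'] [ 5.95796e+02 -1.91141e+02 -4.47000e-01] 50.301483154296875 55.177307 head [[ 619.23748955 -202.38769443    9.        ]]
['top', 'side'] [ 5.97533e+02 -1.92922e+02 -4.38000e-01] 124.03031921386719 166.46002 head [[ 621.07591011 -203.95557118    9.        ]]
```

View pics/mont.png

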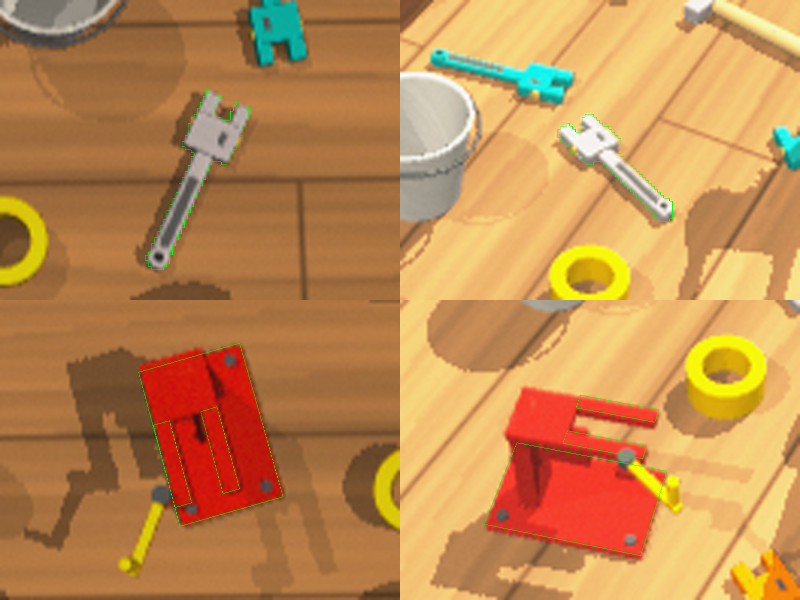

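{"api": "apply_moves", "payload": {
  "targets": [
    [[0,3.5,-1.75,0],[0,3.5,-1.75,0],[0,3.5,-1.75,0],[0,3.5,-1.75,0],[0,3.5,-1.75,0],[0,3.5,-1.75,0],[0,3.5,-1.75,0],[0,3.5,-1.75,0]]
  ],
  "gripper": -1
}}

```text
t: 3.4
eef_pos: [464.7, -385.3, 238.9]
tcp_rot: [0.914, 1.37, -0.914]
ft_force: [0.7, -0.3, -0.6]
gripper_width: 1.003
```

{"api": "apply_moves", "payload": {
  "targets": [
    [[0,3.5,-1.75,0],[0,3.5,-1.75,0],[0,3.5,-1.75,0],[0,3.5,-1.75,0],[0,3.5,-1.75,0],[0,3.5,-1.75,0],[0,0.5,-0.3,8],[0,0,0,8]]
  ]
}}

```text
t: 4.2
eef_pos: [622.1, -202.5, 238.5]
tcp_rot: [1.127, 1.26, -1.126]
ft_force: [-0.1, -0.5, -0.1]
gripper_width: 1.005
```

{"api": "apply_moves", "payload": {
  "targets": [
    [[2,0,0,8],[3,0,0,8],[3,0,0,8],[3,0,0,7.7],[0,0,0,0]]
  ]
}}

```text
t: 4.7
eef_pos: [617.2, -203.0, 123.3]
tcp_rot: [1.521, 0.977, -1.532]
ft_force: [-0.3, 0.1, -0.2]
gripper_width: 1.003
```

```bash
cat > st.py <<'E'
from h import *
import sys
s,M=tool();p=s["eef_pos"];print(s["t"],p.round(1),"zang",np.degrees(np.arctan2(M[1,2],M[0,2])).round(2),"x",M[:,0].round(3),s["ft_force"].round(1),s["gripper_width"].round(3))
if len(sys.argv)>3:
    d=np.array([float(v) for v in sys.argv[1:4]])-p;print("tool shift mm",(M.T@d).round(1))
E
python3 st.py 621 -203.5 3
```

```text
Traceback (most recent call last):
  File "st.py", line 3, in <module>
    s,M=tool();p=s["eef_pos"];print(s["t"],p.round(1),"zang",np.degrees(np.arctan2(M[1,2],M[0,2])).round(2),"x",M[:,0].round(3),s["ft_force"].round(1),s["gripper_width"].round(3))
                                                                                                                                                       ^^^^^^^^^^^^^^^^^^^^^^^^
AttributeError: 'float' object has no attribute 'round'
```

```bash
sed -i 's/s\["gripper_width"\].round(3)/round(s["gripper_width"],3)/' st.py
python3 st.py 621 -203.5 3
```

```text
4.7 [ 617.2 -203.   123.3] zang -115.16 x [-0.009  0.003 -1.   ] [-0.3  0.1 -0.2] 1.003
tool shift mm [120.3   4.8  -1.2]
```

{"api": "apply_moves", "payload": {
  "targets": [
    [[3,0,0,0],[3,0,0,0],[2,0,0,0],[0,0,0,0],[0,0,0,0]]
  ]
}}

```text
t: 5.2
eef_pos: [621.8, -204.7, 50.1]
tcp_rot: [1.524, 0.969, -1.522]
ft_force: [-0.8, -0.2, 0.7]
gripper_width: 1.0
```

```bash
python3 st.py 621 -203.5 3; python3 st.py 621 -203.5 3
python3 - <<'E'
from h import *
for n in("side","top"):
    im=env.get_image(n)
    uv=w2p(n,[621,-203,20]).astype(int);y,x=uv[1]-50,uv[0]-50
    cv2.imwrite(f"pics/a_{n}.png",cv2.resize(im[y:y+100,x:x+100,::-1],None,fx=4,fy=4,interpolation=cv2.INTER_CUBIC))
a=np.hstack([cv2.imread(f"pics/a_{n}.png") for n in("top","side")]);cv2.imwrite("pics/a.png",a)
E
```

```text
5.2 [ 621.8 -204.7   50.1] zang -115.04 x [ 0.001 -0.    -1.   ] [-0.8 -0.2  0.7] 1.0
tool shift mm [47.1 -1.3 -0.7]
5.2 [ 621.8 -204.7   50.1] zang -115.04 x [ 0.001 -0.    -1.   ] [-0.8 -0.2  0.7] 1.0
tool shift mm [47.1 -1.3 -0.7]
```

View pics/a.png

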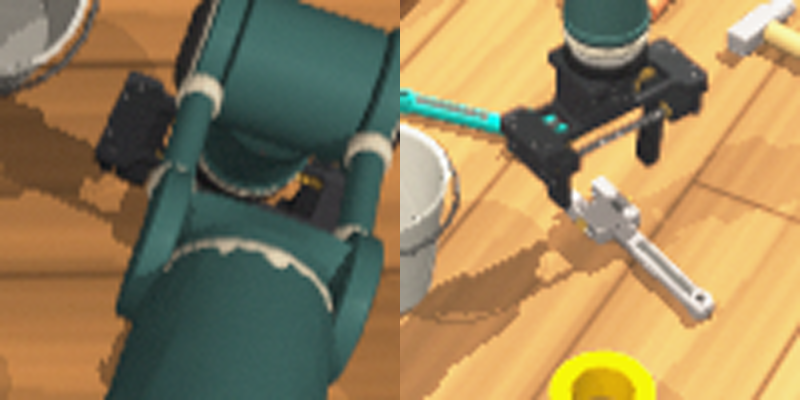

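The side view shows the fingers straddling the head, with the bosses between the pads, so I'll go down and grip.

{"api": "apply_moves", "payload": {
  "targets": [
    [[1.5,-0.1,0,0],[1.5,0,0,0],[1.0,0,0,0],[0.5,0,0,0],[0,0,0,0],[0,0,0,0]]
  ]
}}

```text
t: 5.9
eef_pos: [620.0, -203.9, 3.4]
tcp_rot: [1.524, 0.969, -1.525]
ft_force: [1.0, 0.2, -0.6]
gripper_width: 1.002
```

{"api": "apply_moves", "payload": {
  "targets": [
    [[0,0,0,0],[0,0,0,0],[0,0,0,0],[0,0,0,0],[0,0,0,0],[0,0,0,0],[0,0,0,0],[0,0,0,0]]
  ],
  "gripper": 1,
  "grip_force": 40
}}

```text
t: 6.7
eef_pos: [620.3, -204.0, 4.1]
tcp_rot: [1.525, 0.968, -1.524]
ft_force: [-0.1, 0.1, 1.6]
gripper_width: 0.616
```

{"api": "apply_moves", "payload": {
  "targets": [
    [[-0.5,0,0,0],[-1,0,0,0],[-2,0,0,0],[-3,0,0,0],[-3,0,0,0],[-3,0,0,0],[-3,0,0,0],[-3,0,0,0]]
  ]
}}

```text
t: 7.5
eef_pos: [619.5, -203.8, 190.1]
tcp_rot: [1.524, 0.969, -1.525]
ft_force: [-0.3, -0.3, -2.6]
gripper_width: 0.618
```

{"api": "apply_moves", "payload": {
  "targets": [
    [[-2,0,0,0],[-1.5,0,0,0],[-0.5,0,0,0],[0,0,0,0],[0,0,0,0]]
  ]
}}

```text
t: 8.0
eef_pos: [619.2, -203.7, 227.1]
tcp_rot: [1.524, 0.971, -1.526]
ft_force: [-0.1, -0.1, -2.9]
gripper_width: 0.617
```

```bash
cat > look.py <<'E'
from h import *
import sys
tag,x0,y0,z0=sys.argv[1],*[float(v) for v in sys.argv[2:5]]
A=[]
for n in sys.argv[5:] or["side"]:
    im=env.get_image(n);uv=w2p(n,[x0,y0,z0]).astype(int);y,x=max(uv[1]-50,0),max(uv[0]-50,0)
    A.append(cv2.resize(im[y:y+100,x:x+100,::-1],(400,400),interpolation=cv2.INTER_CUBIC))
    print(n,"crop x0,y0",x,y)
cv2.imwrite(f"pics/{tag}.png",np.hstack(A))
E
python3 look.py b 620 -204 170 side; python3 st.py;python3 - <<'E'
from h import *
for t in("wrench_head","wrench_shoulder","wrench_foot"):print(t,spots("side",t))
E
```

```text
side crop x0,y0 284 91
8.05 [ 619.1 -203.6  226.8] zang -115.14 x [-0.003  0.001 -1.   ] [-0.1 -0.6 -1.8] 0.614
wrench_head [(array([ 620. , -204.4,  227.9]), 0.9), (array([ 381.1, -317. ,    9.2]), 0.64), (array([ 730.1, -269.2,    6.4]), 0.59), (array([340. , 232.1,   3.5]), 0.58)]
wrench_shoulder [(array([315.1, 240.4,  12.6]), 0.79), (array([ 594.3, -190.8,  233. ]), 0.6), (array([ 758. , -265.7,    8.6]), 0.56), (array([ 368.2, -299.3,    7.5]), 0.55)]
wrench_foot [(array([ 480. , -132.4,  226.9]), 0.81), (array([ 882.9, -246.3,    8.2]), 0.67), (array([ 276.9, -205.2,   12. ]), 0.59), (array([211.3, 315.3,   9.3]), 0.55)]
```

View pics/b.png

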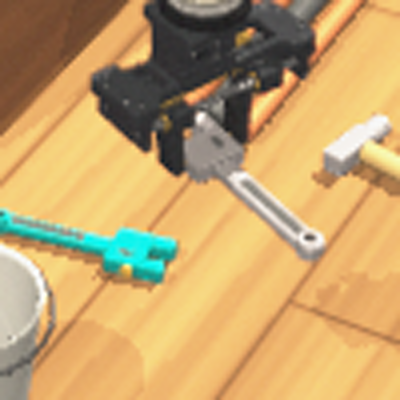

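It's lifted and level. Now I'll ease the grip.

{"api": "apply_moves", "payload": {
  "targets": [
    [[0,0,0,0],[0,0,0,0],[0,0,0,0],[0,0,0,0]]
  ],
  "grip_force": 20
}}

```text
t: 8.6
eef_pos: [620.0, -204.0, 228.7]
tcp_rot: [1.525, 0.969, -1.525]
ft_force: [0.1, -0.6, -2.6]
gripper_width: 0.62
```

{"api": "apply_moves", "payload": {
  "targets": [
    [[0,0,0,0],[0,0,0,0],[0,0,0,0],[0,0,0,0]]
  ],
  "grip_force": 15
}}

```text
t: 9.0
eef_pos: [620.0, -204.0, 228.7]
tcp_rot: [1.525, 0.969, -1.525]
ft_force: [-0.1, -0.7, -2.4]
gripper_width: 0.621
```

{"api": "apply_moves", "payload": {
  "targets": [
    [[0,0,0,0],[0,0,0,0],[0,0,0,0],[0,0,0,0]]
  ],
  "grip_force": 14
}}

```text
t: 9.4
eef_pos: [620.0, -203.9, 228.7]
tcp_rot: [1.525, 0.969, -1.525]
ft_force: [-0.2, 0.6, -2.8]
gripper_width: 0.621
```

{"api": "apply_moves", "payload": {
  "targets": [
    [[0,0,0,0],[0,0,0,0],[0,0,0,0],[0,0,0,0]]
  ],
  "grip_force": 13
}}

```text
t: 9.8
eef_pos: [620.0, -204.0, 228.7]
tcp_rot: [1.525, 0.969, -1.525]
ft_force: [-0.1, 0.3, -2.8]
gripper_width: 0.625
```

{"api": "apply_moves", "payload": {
  "targets": [
    [[0,0,0,0],[0,0,0,0],[0,0,0,0],[0,0,0,0]]
  ],
  "grip_force": 12
}}

```text
t: 10.2
eef_pos: [620.0, -204.0, 228.7]
tcp_rot: [1.525, 0.969, -1.525]
ft_force: [-0.2, -0.4, -2.2]
gripper_width: 0.624
```

{"api": "apply_moves", "payload": {
  "targets": [
    [[0,0,0,0],[0,0,0,0],[0,0,0,0],[0,0,0,0]]
  ],
  "grip_force": 11
}}

```text
t: 10.6
eef_pos: [620.0, -204.0, 228.7]
tcp_rot: [1.525, 0.969, -1.525]
ft_force: [0.2, -0.1, -2.2]
gripper_width: 0.624
```

```bash
cat > ang.py <<'E'
from h import *
import sys
im=env.get_image("side")
s=env.observe();p=s["eef_pos"]
o={}
for t in("wrench_head","wrench_foot"):
    c=[q for q,k in spots("side",t) if np.linalg.norm(q-p)<220]
    print(t,c[:2]);o[t]=c[0] if c else None
if all(v is not None for v in o.values()):
    d=o["wrench_head"]-o["wrench_foot"];print("len",np.linalg.norm(d).round(0),"tilt from vertical",np.arccos(d[2]/np.linalg.norm(d)).round(3))
uv=w2p("side",p-[0,0,40]).astype(int);y,x=max(uv[1]-50,0),max(uv[0]-50,0)
cv2.imwrite(f"pics/{sys.argv[1]}.png",cv2.resize(im[y:y+100,x:x+100,::-1],(400,400),interpolation=cv2.INTER_CUBIC))
print(s["t"],p.round(1),s["gripper_width"])
E
python3 ang.py c1
```

```text
wrench_head [array([ 619.3, -201.1,  231.7])]
wrench_foot [array([ 569.2, -175.1,   85.4])]
len 157.0 tilt from vertical 0.368
10.65 [ 620.1 -203.9  228.7] 0.6212680802900497
```

Already down to a tilt of 0.37 rad. I'll keep going gently.

{"api": "apply_moves", "payload": {
  "targets": [
    [[0,0,0,0],[0,0,0,0],[0,0,0,0],[0,0,0,0]]
  ],
  "grip_force": 10
}}

```text
t: 11.15
eef_pos: [620.0, -204.0, 228.7]
tcp_rot: [1.525, 0.969, -1.525]
ft_force: [-0.4, 0.2, -2.4]
gripper_width: 0.621
```

{"api": "apply_moves", "payload": {
  "targets": [
    [[0,0,0,0],[0,0,0,0],[0,0,0,0],[0,0,0,0]]
  ],
  "grip_force": 9
}}

```text
t: 11.55
eef_pos: [620.0, -204.0, 228.7]
tcp_rot: [1.525, 0.969, -1.525]
ft_force: [-0.1, 0.1, -3.5]
gripper_width: 0.625
```

{"api": "apply_moves", "payload": {
  "targets": [
    [[0,0,0,0],[0,0,0,0],[0,0,0,0],[0,0,0,0]]
  ],
  "grip_force": 8
}}

```text
t: 11.95
eef_pos: [620.1, -204.0, 228.7]
tcp_rot: [1.525, 0.969, -1.524]
ft_force: [0.6, 1.0, -3.3]
gripper_width: 0.626
```

{"api": "apply_moves", "payload": {
  "targets": [
    [[0,0,0,0],[0,0,0,0],[0,0,0,0],[0,0,0,0]]
  ],
  "grip_force": 7
}}

```text
t: 12.35
eef_pos: [620.1, -203.9, 228.7]
tcp_rot: [1.525, 0.969, -1.525]
ft_force: [0.3, 0.2, -2.3]
gripper_width: 0.622
```

```bash
python3 ang.py c2
```

```text
wrench_head [array([ 620.3, -201.7,  230.6])]
wrench_foot [array([ 582.7, -182. ,   82.5])]
len 154.0 tilt from vertical 0.279
12.4 [ 620.  -204.   228.7] 0.6211144133655864
```

View pics/c2.png

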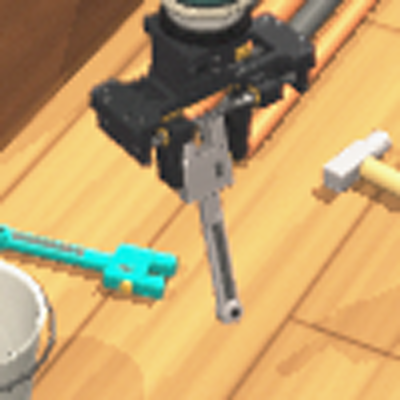

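{"api": "apply_moves", "payload": {
  "targets": [
    [[0,0,0,0],[0,0,0,0],[0,0,0,0],[0,0,0,0]]
  ],
  "grip_force": 6
}}

```text
t: 12.9
eef_pos: [620.0, -204.0, 228.7]
tcp_rot: [1.525, 0.969, -1.525]
ft_force: [-0.5, -0.6, -2.6]
gripper_width: 0.62
```

{"api": "apply_moves", "payload": {
  "targets": [
    [[0,0,0,0],[0,0,0,0],[0,0,0,0],[0,0,0,0]]
  ],
  "grip_force": 5.3
}}

```text
t: 13.3
eef_pos: [620.1, -203.9, 228.7]
tcp_rot: [1.525, 0.969, -1.525]
ft_force: [0.0, 0.1, -2.2]
gripper_width: 0.627
```

```bash
python3 ang.py c3
```

```text
wrench_head [array([ 621.3, -202.1,  231.7])]
wrench_foot [array([ 594.7, -187.2,   78.6])]
len 156.0 tilt from vertical 0.197
13.35 [ 620.  -204.   228.7] 0.6227627144449055
```

{"api": "apply_moves", "payload": {
  "targets": [
    [[0,0,0,0],[0,0,0,0],[0,0,0,0],[0,0,0,0]]
  ],
  "grip_force": 4.7
}}

```text
t: 13.85
eef_pos: [620.0, -204.0, 228.7]
tcp_rot: [1.525, 0.969, -1.525]
ft_force: [0.2, 0.4, -3.3]
gripper_width: 0.622
```

{"api": "apply_moves", "payload": {
  "targets": [
    [[0,0,0,0],[0,0,0,0],[0,0,0,0],[0,0,0,0]]
  ],
  "grip_force": 4.3
}}

```text
t: 14.25
eef_pos: [620.0, -203.9, 228.7]
tcp_rot: [1.525, 0.969, -1.525]
ft_force: [0.6, -0.2, -2.8]
gripper_width: 0.628
```

```bash
python3 ang.py c4
```

```text
wrench_head [array([ 622. , -203.6,  229.9])]
wrench_foot [array([ 601.4, -189. ,   77.2])]
len 155.0 tilt from vertical 0.164
14.3 [ 620.  -203.9  228.7] 0.6232403768372361
```

View pics/c4.png

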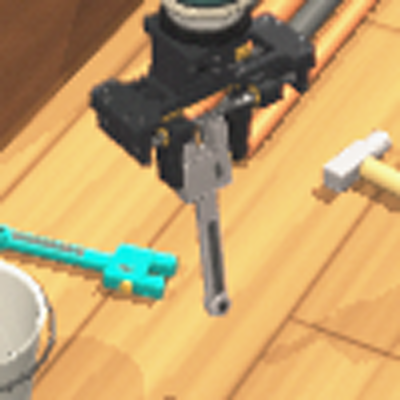

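It's plumb within 0.16 rad and still, so I'll grip firmly.

{"api": "apply_moves", "payload": {
  "targets": [
    [[0,0,0,0],[0,0,0,0]]
  ],
  "grip_force": 4.2
}}

```text
t: 14.6
eef_pos: [620.1, -204.0, 228.7]
tcp_rot: [1.525, 0.969, -1.525]
ft_force: [-0.5, 0.3, -2.7]
gripper_width: 0.622
```

{"api": "apply_moves", "payload": {
  "targets": [
    [[0,0,0,0],[0,0,0,0],[0,0,0,0],[0,0,0,0],[0,0,0,0],[0,0,0,0]]
  ],
  "grip_force": 40
}}

```text
t: 15.2
eef_pos: [620.1, -204.0, 228.7]
tcp_rot: [1.525, 0.969, -1.525]
ft_force: [0.2, -1.0, -2.7]
gripper_width: 0.617
```

```bash
python3 ang.py c5
python3 - <<'E'
from h import *
for t in("wrench_shoulder",):print(t,[x for x in spots("side",t) if x[0][2]>100])
E
python3 st.py 536.7 222.6 325
```

```text
wrench_head []
wrench_foot [array([ 601.6, -190.5,   77.7])]
15.25 [ 620.  -203.9  228.7] 0.6153914857452665
wrench_shoulder [(array([ 619.6, -200.2,  205.8]), 0.74)]
15.4 [ 620.  -204.   228.7] zang -115.14 x [-0.  0. -1.] [-0.  -0.7 -2.6] 0.618
tool shift mm [ -96.3 -256.6 -350.8]
```

{"api": "apply_moves", "payload": {
  "targets": [
    [[-1,0,0,0],[-2,0,0,0],[-2,0,0,0],[-2,0,0,0],[-2,0,0,0],[-0.6,-0.8,-1.1,0],[0,-1.6,-2.2,0],[0,-1.8,-2.5,0]]
  ]
}}

```text
t: 16.2
eef_pos: [606.3, -132.7, 324.9]
tcp_rot: [1.526, 0.968, -1.525]
ft_force: [0.6, 0.3, -2.6]
gripper_width: 0.618
```

{"api": "apply_moves", "payload": {
  "targets": [
    [[0,-1.8,-2.5,0],[0,-1.8,-2.5,0],[0,-1.8,-2.5,0],[0,-1.8,-2.5,0],[0,-1.8,-2.5,0],[0,-1.8,-2.5,0],[0,-1.8,-2.5,0],[0,-1.8,-2.5,0]]
  ]
}}

```text
t: 17.0
eef_pos: [560.0, 110.6, 324.5]
tcp_rot: [1.524, 0.97, -1.525]
ft_force: [-0.0, -0.0, -3.0]
gripper_width: 0.615
```

{"api": "apply_moves", "payload": {
  "targets": [
    [[0,-1.8,-2.5,0],[0,-1.8,-2.5,0],[0,-1.8,-2.5,0],[0,-1.4,-1.8,-4],[0,0,0,-7],[0,0,0,-7],[0,0,0,-7],[0,0,0,-7]]
  ]
}}

```text
t: 17.8
eef_pos: [538.1, 222.4, 324.3]
tcp_rot: [1.116, 1.267, -1.117]
ft_force: [0.5, 0.3, -2.3]
gripper_width: 0.619
```

{"api": "apply_moves", "payload": {
  "targets": [
    [[0,0,0,-6],[0,0,0,-2.8],[0,0,0,0],[0,0,0,0]]
  ]
}}

```text
t: 18.2
eef_pos: [538.6, 222.0, 324.5]
tcp_rot: [1.006, 1.326, -1.006]
ft_force: [-0.4, 0.0, -2.5]
gripper_width: 0.617
```

```bash
python3 st.py 536.7 222.6 200; python3 ang.py d1
```

```text
18.2 [538.6 222.  324.5] zang -74.39 x [-0.001  0.    -1.   ] [-0.4  0.  -2.5] 0.617
tool shift mm [124.5  -1.6  -1. ]
wrench_head [array([537.4, 222.7, 325.5])]
wrench_foot [array([516.8, 219.1, 171.3])]
len 156.0 tilt from vertical 0.135
18.25 [538.7 222.  324.5] 0.6172302221734964
```

View pics/d1.png

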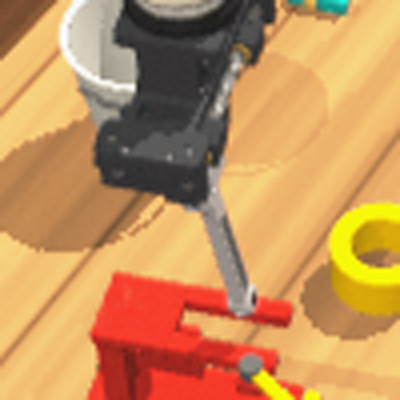

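{"api": "apply_moves", "payload": {
  "targets": [
    [[0.5,-0.1,-0.1,0],[0.5,0,0,0],[0.5,0,0,0],[0,0,0,0]]
  ]
}}

```text
t: 18.75
eef_pos: [537.3, 222.1, 308.1]
tcp_rot: [1.004, 1.328, -1.007]
ft_force: [-0.5, -0.4, -3.0]
gripper_width: 0.611
```

```bash
python3 st.py 536.7 222.6 200
python3 - <<'E'
from h import *
from fit import place,rect
for n in("side","top"):
    im=env.get_image(n);uv=w2p(n,[530,221,180]).astype(int);y,x=uv[1]-40,uv[0]-40
    b=cv2.resize(im[y:y+80,x:x+80,::-1],(400,400),interpolation=cv2.INTER_CUBIC)
    for P in(rect(-51,30,15,31,150),rect(-51,30,-31,-15,150)):
        pts=np.array([(w2p(n,X)+.5-[x,y])*5 for X in place(P,[536.7,222.6,np.radians(15.7)])]).astype(int)
        cv2.polylines(b,[pts],True,(0,255,0),1)
    cv2.imwrite(f"pics/e_{n}.png",b)
cv2.imwrite("pics/e.png",np.hstack([cv2.imread(f"pics/e_{n}.png") for n in("side","top")]))
for n in("side","top"):
  for t in("rack_slot","keeper_hinge","wrench_foot"):print(n,t,spots(n,t))
E
```

```text
18.75 [537.3 222.1 308.1] zang -74.34 x [-0.002 -0.001 -1.   ] [-0.5 -0.4 -3. ] 0.611
tool shift mm [108.1  -0.2  -0.6]
side rack_slot [(array([506.7,  15.7,   2.2]), 0.7), (array([537.9, 223.8, 147.3]), 0.57)]
side keeper_hinge [(array([491.2, 247.5, 147.9]), 0.57)]
side wrench_foot [(array([ 273.2, -204.9,   12.9]), 0.73), (array([209. , 313.4,   8. ]), 0.57), (array([515.2, 217.4, 157.6]), 0.47)]
top rack_slot [(array([532.4, 220.6, 148. ]), 0.73)]
top keeper_hinge [(array([486.9, 257. , 145.1]), 0.79), (array([421.7, 276.9, 179. ]), 0.75)]
top wrench_foot [(array([ 275.3, -207.1,    4. ]), 0.93), (array([ 890.3, -247.5,   14.5]), 0.92), (array([514.2, 215.3, 153.6]), 0.69)]
```

View pics/e.png

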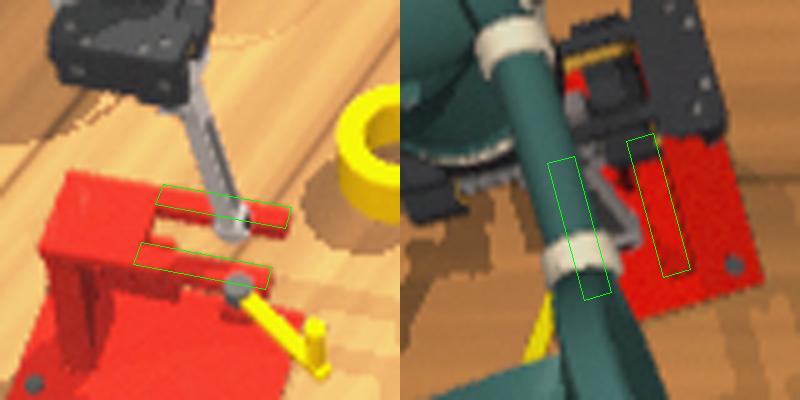

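The top view puts the foot at (625,237) px, centred between the prong edges at 596 and 655. I'll lower it.

{"api": "apply_moves", "payload": {
  "targets": [
    [[0.5,0,0,0],[0.5,0,0,0],[0.5,0,0,0],[0.5,0,0,0],[0.5,0,0,0],[0.5,0,0,0],[0,0,0,0]]
  ]
}}

```text
t: 19.85
eef_pos: [537.4, 222.2, 278.5]
tcp_rot: [1.004, 1.327, -1.007]
ft_force: [0.7, -0.1, -2.4]
gripper_width: 0.618
```

```bash
python3 st.py 536.7 222.6 180; python3 look.py f 530 221 180 side
```

```text
19.85 [537.4 222.2 278.5] zang -74.34 x [-0.002 -0.001 -1.   ] [ 0.7 -0.1 -2.4] 0.618
tool shift mm [98.5 -0.4 -0.6]
side crop x0,y0 243 182
```

View pics/f.png

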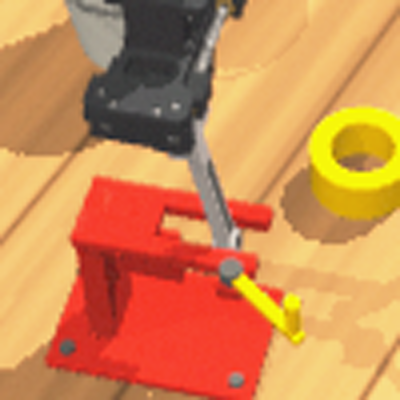

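The eye is in the slot with no contact force. I'll keep lowering to about 8 mm above seating.

{"api": "apply_moves", "payload": {
  "targets": [
    [[1.5,0,0,0],[2,0,0,0],[2,0,0,0],[2,0,0,0],[1.5,0,0,0],[0.8,0,0,0],[0,0,0,0],[0,0,0,0]]
  ]
}}

```text
t: 20.7
eef_pos: [538.4, 222.5, 182.2]
tcp_rot: [1.006, 1.326, -1.005]
ft_force: [0.7, -0.0, -2.1]
gripper_width: 0.615
```

```bash
python3 st.py 536.7 222.6 172; python3 look.py g 530 221 180 side;python3 - <<'E'
from h import *
for t in("wrench_head","wrench_shoulder"):print(t,[x for x in spots("side",t) if x[0][2]>100])
E
```

```text
20.7 [538.4 222.5 182.2] zang -74.34 x [ 0.001  0.    -1.   ] [ 0.7 -0.  -2.1] 0.615
tool shift mm [10.2 -1.6 -0.5]
side crop x0,y0 243 182
wrench_head [(array([538.3, 225.4, 184.7]), 0.47)]
wrench_shoulder [(array([537.8, 219.5, 160.4]), 0.68)]
```

View pics/g.png

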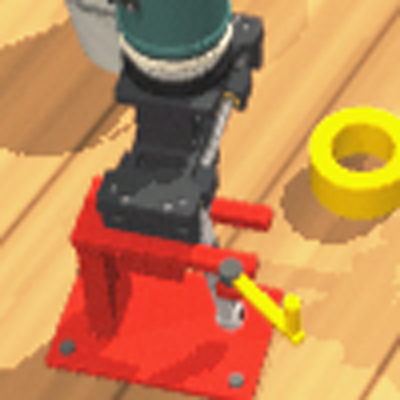

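{"api": "apply_moves", "payload": {
  "targets": [
    [[0.3,0,0,0],[0.3,0,0,0],[0.1,0,0,0],[0,0,0,0]]
  ]
}}

```text
t: 21.25
eef_pos: [537.7, 222.3, 174.3]
tcp_rot: [1.005, 1.327, -1.006]
ft_force: [0.7, -0.3, -2.2]
gripper_width: 0.617
```

{"api": "apply_moves", "payload": {
  "targets": [
    [[0.1,0,0,0],[0,0,0,0]]
  ]
}}

```text
t: 21.45
eef_pos: [538.0, 222.4, 173.7]
tcp_rot: [1.006, 1.326, -1.005]
ft_force: [-0.6, 0.4, -3.1]
gripper_width: 0.613
```

{"api": "apply_moves", "payload": {
  "targets": [
    [[0.1,0,0,0],[0,0,0,0]]
  ]
}}

```text
t: 21.65
eef_pos: [538.2, 222.5, 173.4]
tcp_rot: [1.006, 1.326, -1.005]
ft_force: [-1.2, -1.0, 2.2]
gripper_width: 0.613
```

Contact: the wrist force rose by about 5 N at TCP z of about 173. I'll ease off, then open.

{"api": "apply_moves", "payload": {
  "targets": [
    [[0,0,0,0],[0,0,0,0],[0,0,0,0]]
  ],
  "grip_force": 8
}}

```text
t: 21.95
eef_pos: [538.3, 222.4, 173.4]
tcp_rot: [1.006, 1.326, -1.005]
ft_force: [-1.9, -2.0, 4.7]
gripper_width: 0.624
```

{"api": "apply_moves", "payload": {
  "targets": [
    [[0,0,0,0],[0,0,0,0],[0,0,0,0]]
  ],
  "grip_force": 3
}}

```text
t: 22.25
eef_pos: [538.1, 222.5, 173.0]
tcp_rot: [1.006, 1.326, -1.005]
ft_force: [-1.4, -1.0, 3.8]
gripper_width: 0.625
```

```bash
python3 st.py; python3 look.py g2 530 221 180 side;python3 - <<'E'
from h import *
for t in("wrench_head","wrench_shoulder","wrench_foot"):print(t,[x for x in spots("side",t) if np.hypot(*(x[0][:2]-[537,222]))<60])
E
```

```text
22.25 [538.1 222.5 173. ] zang -74.34 x [ 0.  0. -1.] [-1.4 -1.   3.8] 0.625
side crop x0,y0 243 182
wrench_head [(array([538. , 224.9, 177. ]), 0.4)]
wrench_shoulder [(array([538.6, 222. , 149.7]), 0.44)]
wrench_foot [(array([517.9, 217.9,  21.1]), 0.64)]
```

View pics/g2.png

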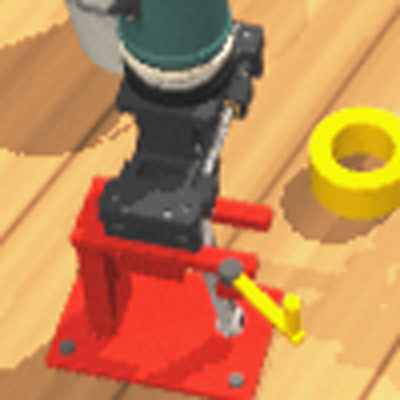

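{"api": "apply_moves", "payload": {
  "targets": [
    [[0,0,0,0],[0,0,0,0],[0,0,0,0],[0,0,0,0],[0,0,0,0],[0,0,0,0],[0,0,0,0],[0,0,0,0]]
  ],
  "gripper": -1
}}

```text
t: 23.25
eef_pos: [538.0, 222.4, 172.7]
tcp_rot: [1.006, 1.326, -1.005]
ft_force: [-0.6, -0.1, 0.2]
gripper_width: 1.004
```

{"api": "apply_moves", "payload": {
  "targets": [
    [[-0.5,0,0,0],[-1,0,0,0],[-2,0,0,0],[-3,0,0,0],[-3,0,0,0],[-3,0,0,0],[0,0,0,0]]
  ]
}}

```text
t: 23.95
eef_pos: [540.7, 223.4, 304.7]
tcp_rot: [1.012, 1.32, -0.997]
ft_force: [1.3, 0.3, 0.4]
gripper_width: 1.001
```

```bash
python3 st.py; python3 look.py h 530 221 150 side top;python3 - <<'E'
from h import *
for n in("side","top"):
 for t in("wrench_head","wrench_shoulder","wrench_foot","keeper_peg","keeper_hinge"):print(n,t,[x for x in spots(n,t) if np.hypot(*(x[0][:2]-[537,222]))<160])
E
```

```text
23.95 [540.7 223.4 304.7] zang -74.34 x [ 0.01   0.004 -1.   ] [1.3 0.3 0.4] 1.001
side crop x0,y0 243 188
top crop x0,y0 193 155
side wrench_head [(array([532.8, 224.2, 174.1]), 0.72)]
side wrench_shoulder [(array([536.7, 220.1, 147.4]), 0.53)]
side wrench_foot [(array([545.6, 223.2,  19.3]), 0.57)]
side keeper_peg [(array([538.1, 222.6, 151.1]), 0.55), (array([421.6, 269.7, 178.7]), 0.48)]
side keeper_hinge [(array([491.2, 248.1, 149.7]), 0.89)]
top wrench_head [(array([422.6, 275.4, 180.8]), 0.71), (array([534.8, 222.4, 175.9]), 0.65)]
top wrench_shoulder [(array([538.2, 219.6, 144.7]), 0.46)]
top wrench_foot [(array([530.9, 219.2,  18.9]), 0.73)]
top keeper_peg [(array([424.4, 277.4, 180.9]), 0.46)]
top keeper_hinge [(array([489.2, 253. , 146. ]), 0.91), (array([535.2, 221.6, 148.3]), 0.64)]
```

View pics/h.png

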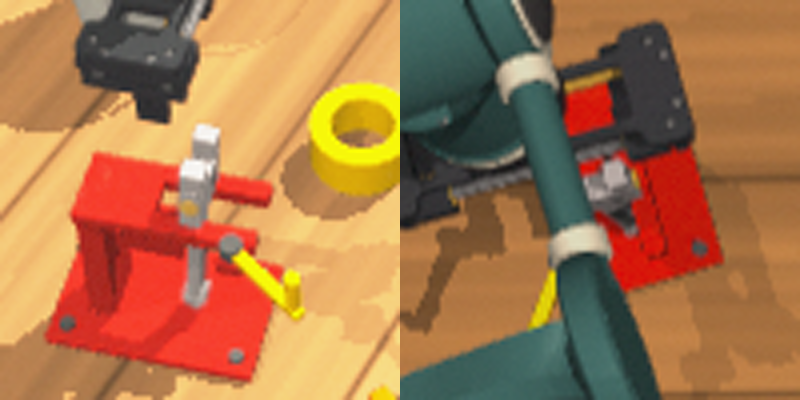

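The wrench hangs plumb: head at (200,160) px in the side crop, handle straight down, shoulder at about 147–150 mm. Next is the keeper, with closed fingers. Push 1 goes along rack −y and push 2 along rack +x.

{"api": "apply_moves", "payload": {
  "targets": [
    [[0,-1.8,-2,0],[0,-2,-2.4,0],[0,-2,-2.4,0],[0,-2,-2.5,0],[0,-2,-2.5,0],[0,0,0,0]]
  ],
  "gripper": 1,
  "grip_force": 20
}}

```text
t: 25.15
eef_pos: [409.2, 311.2, 297.8]
tcp_rot: [1.003, 1.329, -1.003]
ft_force: [0.7, -0.4, -0.6]
gripper_width: 0.481
```

{"api": "apply_moves", "payload": {
  "targets": [
    [[2,0,0,0],[2,0,0,0],[2,0,0,0],[2,0,0,0],[2,0,0,0],[0,0,0,0]]
  ]
}}

```text
t: 25.75
eef_pos: [410.4, 307.9, 194.5]
tcp_rot: [1.001, 1.328, -1.011]
ft_force: [-0.0, -0.8, -0.4]
gripper_width: 0.007
```

```bash
cat > loc.py <<'E'
from h import *
s,M=tool();p=s["eef_pos"];c,k=np.cos(np.radians(15.7)),np.sin(np.radians(15.7));d=p[:2]-[536.7,222.6]
print(s["t"],"rack local",(c*d[0]+k*d[1]).round(1),(-k*d[0]+c*d[1]).round(1),"z",p[2].round(1),s["ft_force"].round(1),round(s["gripper_width"],2))
E
python3 loc.py; python3 look.py i 460 270 180 side top
```

```text
25.75 rack local -98.5 116.2 z 194.5 [-0.  -0.8 -0.4] 0.01
side crop x0,y0 255 203
top crop x0,y0 173 179
```

View pics/i.png

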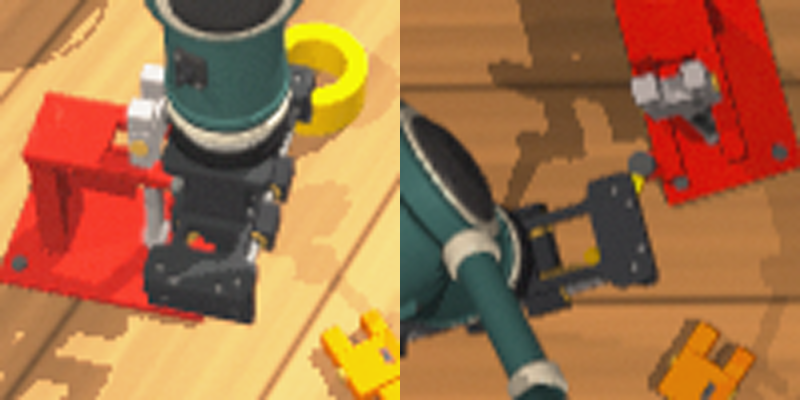

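{"api": "apply_moves", "payload": {
  "targets": [
    [[1.3,0,0,0],[1.2,0,0,0],[0,0,0.6,0],[0,0,0.8,0],[0,-0.1,0.8,0],[0,-0.1,0.8,0],[0,-0.1,0.8,0],[0,0,0,0]]
  ]
}}

```text
t: 26.65
eef_pos: [419.6, 271.0, 173.0]
tcp_rot: [1.006, 1.325, -1.006]
ft_force: [-0.3, -0.8, 0.0]
gripper_width: 0.001
```

```bash
python3 loc.py; python3 look.py j 460 270 180 side top
```

```text
26.65 rack local -99.6 78.3 z 173.0 [-0.3 -0.8  0. ] 0.0
side crop x0,y0 255 203
top crop x0,y0 173 179
```

View pics/j.png

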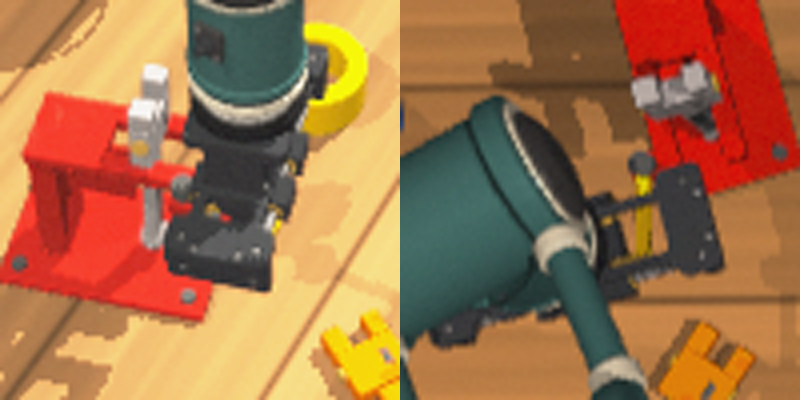

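The bar is swinging: it now points straight down from the hinge at (641,163) px in the top crop. I'll continue.

{"api": "apply_moves", "payload": {
  "targets": [
    [[0,-0.1,0.8,0],[0,0,0.8,0],[0,0.1,0.8,0],[0,0.1,0.8,0],[0,0.2,0.8,0],[0,0.3,0.8,0],[0,0.3,0.8,0],[0,0,0,0]]
  ]
}}

```text
t: 27.55
eef_pos: [443.9, 219.8, 172.8]
tcp_rot: [1.007, 1.325, -1.006]
ft_force: [0.2, 0.2, 0.4]
gripper_width: 0.006
```

```bash
python3 loc.py; python3 look.py k 460 250 180 side top
```

```text
27.55 rack local -90.1 22.4 z 172.8 [0.2 0.2 0.4] 0.01
side crop x0,y0 259 198
top crop x0,y0 180 179
```

View pics/k.png

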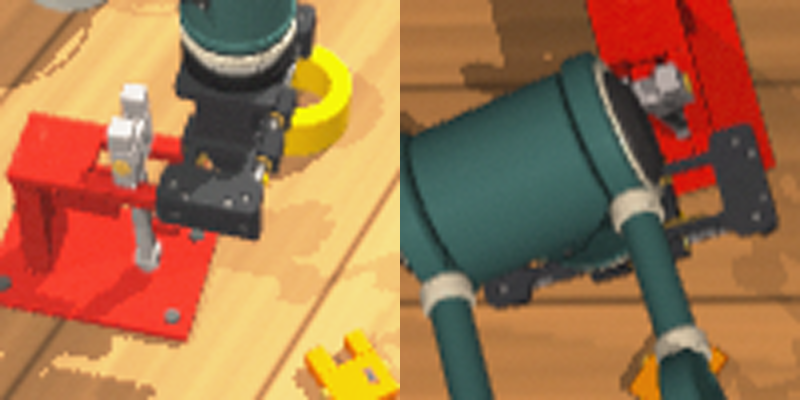

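{"api": "apply_moves", "payload": {
  "targets": [
    [[0,0,-1,0],[0,-2,0,0],[0,-2.2,0,0],[0,0,2,0],[0,0,2,0],[0,0,0.8,0],[0,0,0,0]]
  ]
}}

```text
t: 28.35
eef_pos: [412.8, 172.7, 172.8]
tcp_rot: [1.007, 1.326, -1.006]
ft_force: [0.7, 0.2, 0.0]
gripper_width: 0.004
```

```bash
python3 loc.py; python3 look.py l 460 250 180 side top
python3 - <<'E'
from h import *
for n in("side","top"):
 for t in("wrench_head","wrench_shoulder","wrench_foot","keeper_peg"):print(n,t,[x for x in spots(n,t) if np.hypot(*(x[0][:2]-[537,222]))<160])
E
```

```text
28.35 rack local -132.8 -14.5 z 172.8 [0.7 0.2 0. ] 0.0
side crop x0,y0 259 198
top crop x0,y0 180 179
side wrench_head [(array([534.4, 224.3, 175.5]), 0.79)]
side wrench_shoulder [(array([538.9, 221.5, 148.5]), 0.6)]
side wrench_foot [(array([543. , 225.8,  17.4]), 0.63)]
side keeper_peg []
top wrench_head [(array([531.9, 226.8, 174.8]), 0.73)]
top wrench_shoulder [(array([538.6, 220.9, 143.7]), 0.49)]
top wrench_foot []
top keeper_peg []
```

View pics/l.png

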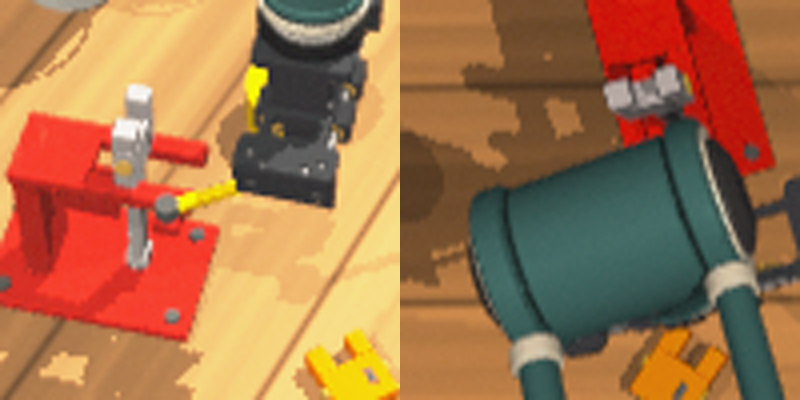

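The peg is at (257,90) px, on the rack-ward side of the fingers. I'll push along rack +x.

{"api": "apply_moves", "payload": {
  "targets": [
    [[0,0.8,0,0],[0,0.8,0,0],[0,0.8,0.1,0],[0,0.8,0.1,0],[0,0.8,0.1,0],[0,0.8,0.2,0],[0,0.8,0.2,0],[0,0,0,0]]
  ]
}}

```text
t: 29.65
eef_pos: [470.0, 180.9, 172.7]
tcp_rot: [1.006, 1.325, -1.006]
ft_force: [-0.1, -1.8, -0.3]
gripper_width: 0.004
```

```bash
python3 loc.py; python3 look.py m 480 220 180 side top
```

```text
29.65 rack local -75.5 -22.0 z 172.7 [-0.1 -1.8 -0.3] 0.0
side crop x0,y0 258 188
top crop x0,y0 191 172
```

View pics/m.png

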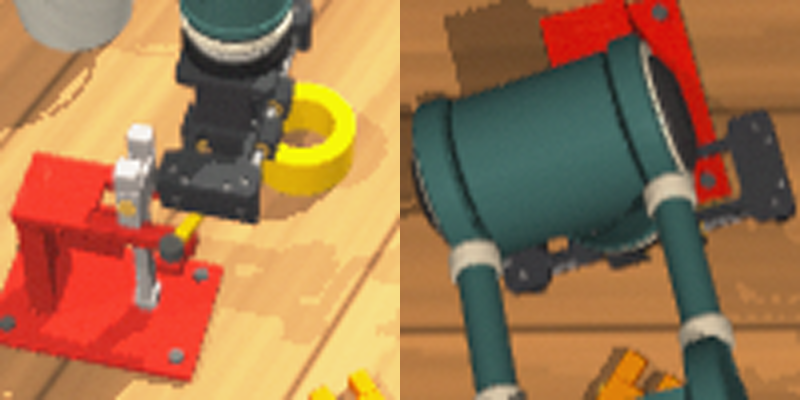

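{"api": "apply_moves", "payload": {
  "targets": [
    [[0,0.5,0,0],[0,0.5,0,0],[0,0.4,0,0],[0,0.3,0,0],[0,0,0,0]]
  ]
}}

```text
t: 30.25
eef_pos: [485.5, 186.1, 172.9]
tcp_rot: [1.006, 1.326, -1.005]
ft_force: [0.7, 0.2, 0.0]
gripper_width: 0.001
```

{"api": "apply_moves", "payload": {
  "targets": [
    [[0,0.2,0,0],[0,0,0,0]]
  ]
}}

```text
t: 30.45
eef_pos: [487.0, 186.4, 172.8]
tcp_rot: [1.006, 1.326, -1.005]
ft_force: [0.8, -0.1, -0.8]
gripper_width: 0.008
```

{"api": "apply_moves", "payload": {
  "targets": [
    [[0,0.2,0,0],[0,0,0,0]]
  ]
}}

```text
t: 30.65
eef_pos: [488.9, 186.8, 172.7]
tcp_rot: [1.006, 1.326, -1.005]
ft_force: [-0.4, 0.9, -0.3]
gripper_width: 0.007
```

```bash
python3 loc.py; python3 look.py n 480 220 180 side top
```

```text
30.65 rack local -55.7 -21.5 z 172.7 [-0.4  0.9 -0.3] 0.01
side crop x0,y0 258 188
top crop x0,y0 191 172
```

View pics/n.png

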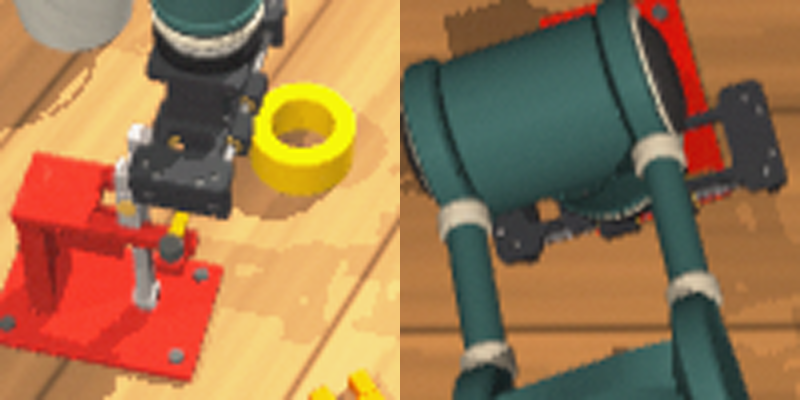

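{"api": "apply_moves", "payload": {
  "targets": [
    [[0,0.1,0,0],[0,0.1,0,0],[0,0,0,0]]
  ]
}}

```text
t: 31.05
eef_pos: [490.2, 187.1, 172.7]
tcp_rot: [1.005, 1.327, -1.007]
ft_force: [-3.2, -0.8, 1.4]
gripper_width: 0.005
```

{"api": "apply_moves", "payload": {
  "targets": [
    [[0,0.1,0,0],[0,0,0,0]]
  ]
}}

```text
t: 31.25
eef_pos: [490.4, 187.2, 172.6]
tcp_rot: [1.004, 1.328, -1.008]
ft_force: [-5.3, -2.3, 3.7]
gripper_width: 0.003
```

{"api": "apply_moves", "payload": {
  "targets": [
    [[0,0.1,0,0],[0,0,0,0]]
  ]
}}

```text
t: 31.45
eef_pos: [490.5, 187.2, 172.6]
tcp_rot: [1.002, 1.329, -1.01]
ft_force: [-8.0, -3.9, 6.4]
gripper_width: 0.006
```

{"api": "apply_moves", "payload": {
  "targets": [
    [[0,0.1,0,0],[0,0,0,0]]
  ]
}}

```text
t: 31.65
eef_pos: [490.6, 187.2, 172.5]
tcp_rot: [1.001, 1.33, -1.011]
ft_force: [-10.5, -3.8, 7.5]
gripper_width: 0.008
```

```bash
python3 loc.py; python3 look.py o 500 210 180 side top
```

```text
31.65 rack local -54.0 -21.6 z 172.5 [-10.5  -3.8   7.5] 0.01
side crop x0,y0 254 183
top crop x0,y0 195 164
```

View pics/o.png

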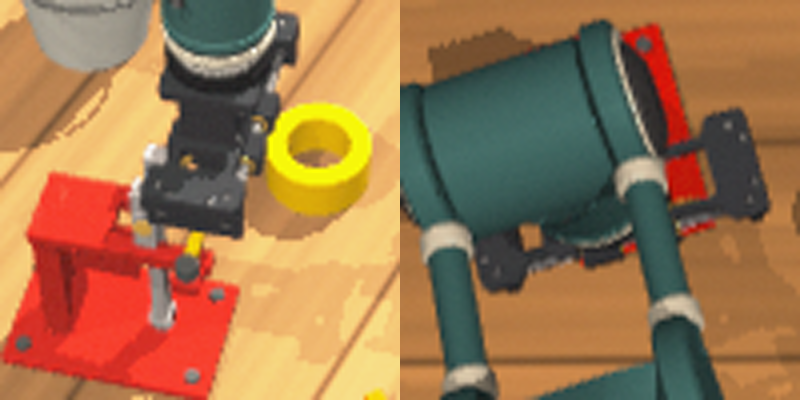

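The push force climbed to about 11 N with no further travel, so the bar is on its stop. I'll back off and check.

{"api": "apply_moves", "payload": {
  "targets": [
    [[0,-0.5,0,0],[0,-1.5,0,0],[0,-3,0,0],[0,-3,0,0],[-2,-3,0,0],[-4,0,0,0],[-4,0,0,0],[0,0,0,0]]
  ]
}}

```text
t: 32.55
eef_pos: [390.4, 159.5, 279.0]
tcp_rot: [1.013, 1.319, -0.996]
ft_force: [0.6, 0.2, 0.6]
gripper_width: 0.009
```

{"api": "apply_moves", "payload": {
  "targets": [
    [[-2,0,3,0],[0,0,4,0],[0,0,4,0],[0,0,4,0],[0,0,4,0],[0,0,4,0],[0,0,0,0],[0,0,0,0]]
  ]
}}

```text
t: 33.35
eef_pos: [449.2, -63.5, 291.8]
tcp_rot: [1.008, 1.327, -1.008]
ft_force: [-0.0, 0.1, -0.2]
gripper_width: 0.006
```

```bash
python3 loc.py; python3 look.py p 520 210 150 side top
python3 - <<'E'
from h import *
h=np.array([490.3,251.1])
for n in("side","top"):
 for t in("wrench_head","wrench_shoulder","wrench_foot","keeper_peg"):
  for q,c in spots(n,t):
   if np.hypot(*(q[:2]-[537,222]))<160:
    d=q[:2]-h;print(n,t,q,c,"keeper ang",round(np.radians(285.7-np.degrees(np.arctan2(d[1],d[0]))%360),3) if t=="keeper_peg" else "")
for t in("tape","bucket","can","hammer"):print(t,spots("side",t)[:1],spots("top",t)[:1])
E
```

```text
33.35 rack local -161.6 -251.8 z 291.8 [-0.   0.1 -0.2] 0.01
side crop x0,y0 248 187
top crop x0,y0 197 159
side wrench_head [532.1 225.5 174.2] 0.82 keeper ang 
side wrench_shoulder [537.7 223.8 152. ] 0.52 keeper ang 
side wrench_foot [538.9 222.8  16.3] 0.75 keeper ang 
side wrench_foot [508.3 181.7 179.9] 0.73 keeper ang 
side keeper_peg [506.6 184.4 179.9] 0.7 keeper ang 0.034
top wrench_head [532.9 221.  178.9] 0.52 keeper ang 
top wrench_shoulder [537.2 220.9 143.4] 0.76 keeper ang 
top wrench_foot [534.4 221.4  15.1] 0.46 keeper ang 
top keeper_peg [507.1 186.6 180.5] 0.71 keeper ang 0.019
top keeper_peg [537.3 223.8 145.9] 0.5 keeper ang -0.771
tape [(array([504.7,  12.4,   1.1]), 0.88)] [(array([505.5,  21.3,  -3.2]), 0.51)]
bucket [(array([773.1, -33.2,   1.6]), 0.75)] [(array([773.2, -38.5,   1.7]), 0.95)]
can [(array([541. , 502.3,   1.9]), 0.79)] [(array([546.9, 505.6,  -2.5]), 0.58)]
hammer [(array([539.9, 506. ,   3. ]), 0.63)] [(array([ 493. , -494. ,   -1.3]), 0.72)]
```

View pics/p.png

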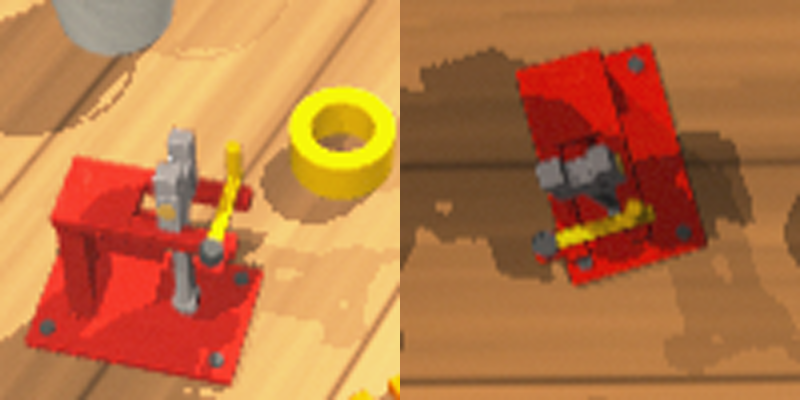

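The bar lies across the mouth, from (545,243) to (650,212) px in the top crop, at an angle of about 0.03 rad. The wrench hangs plumb. I'll let it settle for a moment and check that it's at rest.

{"api": "apply_moves", "payload": {
  "targets": [
    [[0,0,0,0],[0,0,0,0],[0,0,0,0],[0,0,0,0],[0,0,0,0],[0,0,0,0],[0,0,0,0],[0,0,0,0]]
  ]
}}

```text
t: 35.05
eef_pos: [449.8, -63.0, 292.7]
tcp_rot: [1.006, 1.326, -1.005]
ft_force: [-0.2, -0.3, 0.2]
gripper_width: 0.003
```

Run:
```python
from h import *
I=[]
for k in range(4):
    I.append(env.get_image("side").astype(int)); env.get_image("top");env.get_image("top")
for k in range(3):print(np.abs(I[k+1]-I[k])[187:287,248:348].mean().round(3),np.abs(I[k+1]-I[k])[187:287,248:348].max())
```

```text
1.162 15
1.159 14
1.179 18
```

```bash
python3 -c "
from workcell import env
print(env.finish_job())"
```

```text
the job is handed in; nothing more can be done
None
```

The wrench hangs by its head in the red fork with the keeper shut across the mouth. The job was handed in at about 36 s of the 72 s allowed, and no verdict was returned.

- **Easing the grip:** I gripped the wrench on its bosses at 40 N, lifted it, and eased from 20 to 4.2 N. It pivoted to about 0.16 rad from plumb by the network's points, inside the 0.25 limit, and held steady. I then gripped again at 40 N.
- **Hanging it:** I lowered it into the slot until the wrist force showed contact, then let go.
- **Closing the keeper:** I pushed the peg shut in two strokes, until the bar met its stop at about 11 N, then moved the arm well clear.

**Last checks:**
- **Keeper:** the angle read 0.02–0.03 rad.
- **Wrench:** tilt was about 0.04 rad and the shoulder was within a few mm of the slot centre. Pictures 0.15 s apart differed only by noise, so it was at rest.
- **Bystanders:** the tape, bucket and can read within about 5 mm of their starts, and the hammer within about 6 mm in the top view.

**Readings that disagreed:**
- **Shoulder height:** the side camera read 152 mm and the top camera about 143 mm, against a required 146–154 mm. The top camera also read several mm low before contact had changed, and the picture shows the shoulder seated, so I trusted the side reading.
- **Hammer:** the side camera's best "hammer" report was really the can. The top view has the hammer in place.

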